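# Turn the flange plate over with its turnover tray

### The arm

A 6-joint arm with a two-finger parallel gripper is mounted at the origin on the work surface. World frame = base frame: x ahead of the robot, y to its left, z up, the work surface at z = 0. Lengths are in mm, angles in rad, forces in N, time in s.
With the tool pointing down it reaches from about 400 to 925 mm from the base axis. Payload 12.5 kg.
Tool frame: the origin (TCP) lies midway between the tips of the shut fingers; the grasp point (between the pads) lies 19 mm behind it; z points along the fingers, y is the direction in which the jaws open and shut (so a half turn about z gives the same grasp; the last joint's range is limited). The gripper opens to 95 mm and grips with 3 to 60 N. Pads are 20 mm wide; open, the fingers measure 119 mm over their backs; the gripper's body (75 mm by 180 mm) begins 59 mm behind the grasp point.
Start: joints at [-1.364, 0.491, 1.559, -0, 1.092, -0.106], TCP at [192.351, -594.683, 214.661] pointing down, gripper open.
Joint ranges: [-3.1, 3.1], [-0.84, 2.19], [0.05, 2.79], [-1.13, 4.28], [0.06, 2.93], [-2.69, 2.69]. Speed limits (rad/s): [2.22, 2.22, 2.79, 3.14, 3.14, 3.14].

### API

Orientations are given as [roll, pitch, yaw] about the fixed x, y, z axes, in that order (R = Rz(yaw) Ry(pitch) Rx(roll)).
In Python, from cell import env, eyes, job_done, boxes_of, regions_of gives the robot as it stands.
- The arm moves only by the tool send_rows, never from a script. Its argument "plan" is text: rows parted by semicolons, each of 5 numbers parted by spaces: the shift along the tool's x, y, z in mm, then the turn about the tool's z in rad, then the finger opening in mm, from 0 to 95.1. In form: x y z roll gripper; .... A call has 1 to 8 rows; each row shifts and turns the pose as measured when the row begins, along the tool's axes as they then stand; what a row does not reach is not made up. A row lasts 1/10 s, in which the tool goes at most 50 mm and 8.59 degrees, less where a joint would pass 70% of its speed; a pose out of reach is approached as far as the arm can. A call with a gripper value outside its range is refused whole. The fingers move at their own pace and stop on an object; the grip force is fixed at half the most. Time passes only in rows, so rows that do not move let the fingers close. It gives the time, the measured TCP pose, the force and the opening at its end, in the units of the state.
- env.state(): the state, without advancing time (a new reading comes with each control period).
- eyes.read_camera(name): name is "side" or "top" or "wrist"; returns a dict with "image" (480x640x3 uint8, red, green, blue), "vertical_fov" (degrees; the focal length in pixels is half the picture's height over the tangent of half this angle, whatever the lens; pixels are square), "cx", "cy" (the principal point, pixels), "extrinsics" (4x4, takes a point from camera to world coordinates). Camera axes: x right, y up, looking along -z (the intrinsics and any distortion apply to the point x, -y, -z); pixel columns grow to the right and rows downward; lengths in mm; the calibration is good to about 2 mm. A picture is of the moment at which its call begins. There is no depth.
- job_done(): hands the job in, once; it reports no verdict.
Trained networks look in a picture, given as the dict that the camera call returned (one of the last four; its "shot" number tells which), for a name from the list of things; names that differ only in an ending like _2 or _b are one class to them, and where a whole thing is asked for, a point or a joint stands for the part that bears it (a point fixed in the world has none). Each returns a list of dicts, best first, with "confidence" (0 to 1); they miss things now and then, are a little off and sometimes report something else, mostly with a low value. They report only what shows in the picture. A call takes as long as a camera call. They do not tell look-alikes from the thing itself.
- boxes_of(target, picture): "bbox" ([left, top, width, height] in pixels, round what is visible of it).
- regions_of(target, picture): "pixels" (480x640 bool, what is visible of it) and "bbox" ([left, top, width, height] in pixels, round what is visible of it).
The state is a dict: "t": time; "joints": joint angles; "qvel": joint speeds; "tau": joint torques, N m; "eef_pos": TCP position; "tcp_rot": TCP orientation; "ft_force": force on the tool from outside, world axes, zero at the start; "moment": the same for the moment, N m; "opening": opening from 0.0 (shut) to 1.0 (fully open).
Only numpy, scipy, OpenCV 4.12 (cv2) and the standard library are available. Lean on these libraries where they do the work, as an engineer would, in place of code of your own. Each camera call takes 0.05 s, during which the arm holds its last target.

### The job

Two turnover trays stand on the inspection table: one holds a square steel flange plate lying boss up, the other a round steel ring. Take the bar handle of the tray with the square plate and swing that tray up and over its hinge, so that the plate slides against the lip and tumbles onto the padded bed beyond, boss down; then swing the empty tray all the way back down flat and let go. Do not touch the plate itself, and leave the ring lying where it is.

Things in the scene. Friction and masses are not known exactly. Their poses are not given: they have to be found in the camera images.
- turner: fixed grey turnover fixture under the square plate (its twin holds the ring). Origin: on the table below the hinge's middle; y along the hinge line, 30 mm above the table. Tray on its -x side; on +x the bed: rubber pad 20 mm above the table, x 0 to 86, 70 wide, walls 12 above it. Flat tray's bar handle: middle at x -120, y 0, 65 mm above the table; round, 10 thick, 63 long, along y, free all round
- tray (a joint): aluminium tray's angle about the hinge line: 0 flat, 1.57 upright, grows over towards the bed, stop 2.1 rad. Floor at hinge height, 88 mm long, 60 wide inside; walls 12 high, lip at the hinge 7 high, 4 thick. The handle swings with it and may turn in the fingers. The plate topples onto the bed by about 1.9. 0.25 kg; a stiff hinge (0.15 N m): the empty tray stays where left
- plate: square steel flange plate 50 x 50 x 10 mm, about 0.2 kg, with a round boss 38 mm across and 4 mm high on one face; loose in the tray. Origin: centre of its flat face (without boss); z points from there through the boss: up at the start, down once turned over (origin then 34 mm above the table)
- ring: round steel ring, 48 mm outside, 32 mm bore, 12 mm high, loose in the tray of the other, identical fixture; origin at the centre of its underside. To be left alone.
There are look-alikes about, which are no part of the job. Leave any blue look-alike of the turner alone.

How it is judged (in metres and radians):
On the way:
1. the plate has tumbled over and lies boss down on the landing bed (angle between plate's own z axis and vertical above 2.94 rad and x of plate in the frame of turner above 0.015 m), for 0.2 s.
At the end, for the whole second after the job is handed in: The plate rests boss down (within 10 degrees of level) in the landing bed of its own fixture, inside the bed's walls, and its tray is back down flat (joint below 0.17 rad), everything still (angle between plate's own z axis and vertical above 2.96 rad and x of plate in the frame of turner between 0.02 and 0.075 m and y of plate in the frame of turner between -0.02 and 0.02 m and height (world z) of plate below 0.039 m and linear speed of plate below 0.02 m/s and value of joint tray below 0.17 rad); the robot touches nothing.
It fails at once if the robot touches the plate (contact force between any of the fingers, the arm and plate above 0.5 N).
It fails at once if the ring is moved more than 15 mm (distance of ring from where it was at the start of the episode above 0.015 m).
It also fails if it takes over 51 s, if anything falls off the work surface, if the arm or the gripper's body presses on something with over 40 N, if the wrist force passes 120 N, or if a joint passes its speed limit or range.

## Working session

There is one attempt and no reset: what is moved stays moved. The work goes in short steps, Python scripts to look and compute and a tool call to move; the robot and the scene stay as the last step left them, time stands still between calls to the robot, and variables do not carry over. Pictures are saved under pics/ and viewed, and the job is handed in when it is done.

Besides the shell and the picture viewer there is one more tool, called by a JSON object that holds its "op" and its "data". send_rows: Moves the arm, as the interface text tells. Its arguments: {"type":"object","properties":{"plan":{"type":"string"}},"required":["plan"]}

```bash
ls; mkdir -p pics; python3 - <<'E'
from cell import env, eyes, job_done, boxes_of, regions_of
import cv2
print(env.state())
for n in ["top","side","wrist"]:
    p=eyes.read_camera(n)
    cv2.imwrite(f"pics/{n}0.png",p["image"][:,:,::-1])
    print(n,{k:v for k,v in p.items() if k!="image"})
    for t in ["turner","tray","plate","ring"]:
        try: print(t,[(b["bbox"],round(b["confidence"],2)) for b in boxes_of(t,p)])
        except Exception as e: print(t,e)
E
```

```text
pics
{'t': 0.0, 'joints': array([-1.36360973e+00,  4.91575792e-01,  1.55949118e+00, -9.75938904e-06,
        1.09169721e+00, -1.05619682e-01]), 'qvel': array([ 6.98937732e-04,  7.47523032e-04,  1.61157304e-03,  3.42699669e-05,
        7.61993576e-04, -2.07702795e-04]), 'tau': array([ 1.56272476e-03, -6.12639999e+01, -2.58175635e+01,  6.93259388e-02,
        4.82237292e-02, -1.17465443e-04]), 'eef_pos': array([ 192.28426786, -594.40880522,  214.03729856]), 'tcp_rot': array([-3.14042675e+00, -1.14898457e-04,  3.12810716e-01]), 'ft_force': array([0.03266837, 0.63315515, 0.0320589 ]), 'moment': array([-0.00447516,  0.03281167,  0.00845525]), 'opening': 0.9958704021189118}
top {'vertical_fov': 51.13333973690463, 'cx': 323.6433901874771, 'cy': 241.63651740311388, 'extrinsics': array([[ 2.48423015e-02,  9.86228509e-01, -1.63512042e-01,
         2.53594871e+02],
       [-9.99604030e-01,  2.66677916e-02,  8.97837016e-03,
         6.23966744e+01],
       [ 1.32152297e-02,  1.63224253e-01,  9.86500482e-01,
         1.12139933e+03],
       [ 0.00000000e+00,  0.00000000e+00,  0.00000000e+00,
    
[... 943 characters left out ...]
.2, 71.4, 47.1], 0.77), ([424.9, 127.2, 7.8, 13.4], 0.65)]
plate [([263.9, 245.6, 36.5, 30.3], 0.59)]
ring [([289.7, 146.2, 24.3, 17.0], 0.74)]
wrist {'vertical_fov': 69.602447588133, 'cx': 324.9296766822713, 'cy': 243.77610904367805, 'extrinsics': array([[ 3.07368019e-01,  9.13912103e-01,  2.65121802e-01,
         2.67273312e+02],
       [-9.51590713e-01,  2.95234284e-01,  8.55092511e-02,
        -5.69363877e+02],
       [-1.25105941e-04, -2.78570254e-01,  9.60415846e-01,
         3.82864887e+02],
       [ 0.00000000e+00,  0.00000000e+00,  0.00000000e+00,
         1.00000000e+00]]), 'shot': 3}
turner [([0.9, 0.0, 139.4, 216.6], 0.85)]
tray [([1.3, 61.6, 89.8, 160.2], 0.94)]
plate []
ring []
```

View pics/top0.png

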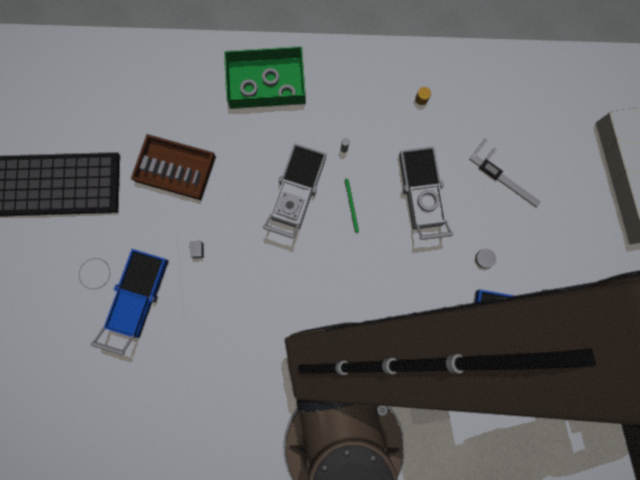

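View pics/side0.png

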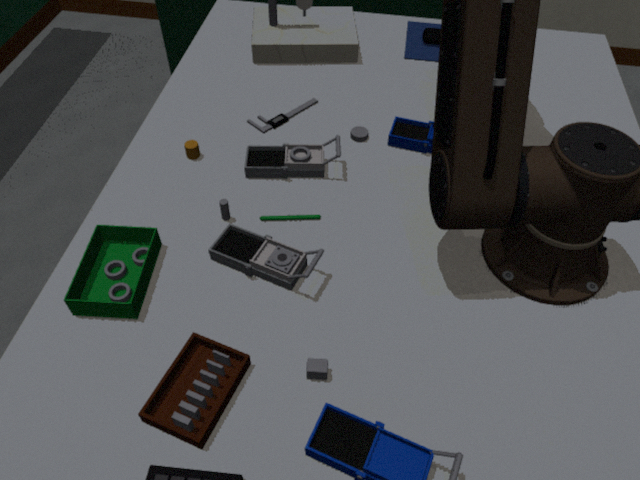

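```bash
python3 -c "
import cv2
a=cv2.imread('pics/top0.png')[130:260,240:360];cv2.imwrite('pics/topc.png',cv2.resize(a,None,fx=5,fy=4.6,interpolation=2))
a=cv2.imread('pics/side0.png')[200:310,195:345];cv2.imwrite('pics/sidec.png',cv2.resize(a,None,fx=5,fy=5,interpolation=2))"
```

```text
(no output)
```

View pics/topc.png

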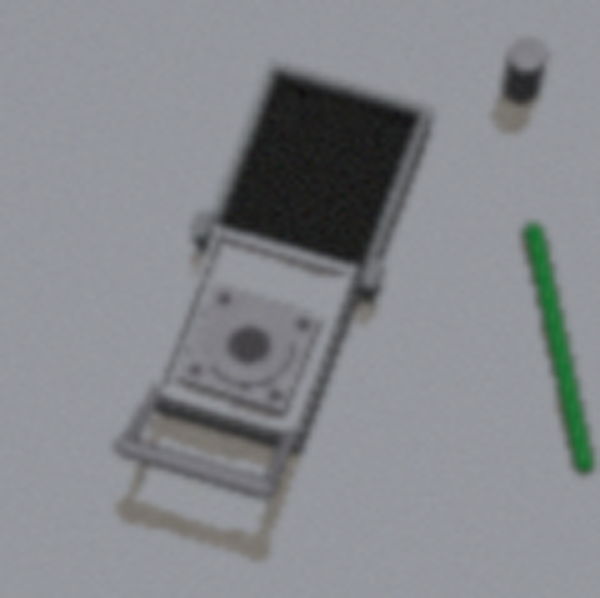

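View pics/sidec.png

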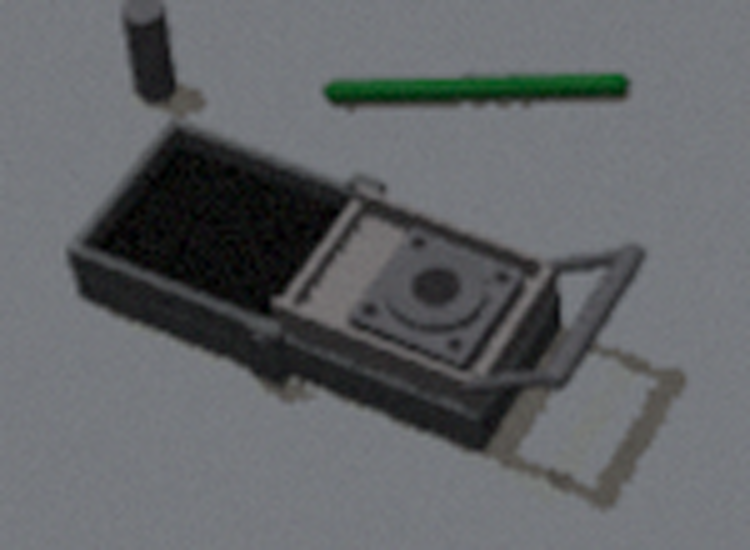

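```bash
cat > h.py <<'E'
import numpy as np
from scipy.optimize import least_squares
def proj(p,P):
    E=p["extrinsics"];c=(np.asarray(P,float)-E[:3,3])@E[:3,:3]
    f=240/np.tan(np.radians(p["vertical_fov"])/2)
    return np.stack([p["cx"]+f*c[:,0]/-c[:,2],p["cy"]-f*c[:,1]/-c[:,2]],1)
E
cat > fit.py <<'E'
from h import *
from cell import eyes
import pickle
cams={n:eyes.read_camera(n) for n in("top","side")}
pickle.dump({n:{k:v for k,v in c.items() if k!='image'} for n,c in cams.items()},open('cams.pkl','wb'))
# local points: handle +y end, handle -y end, bed far +y,-y
W=38.;X=89.
L=np.array([[-120,31.5,65],[-120,-31.5,65],[X,W,32],[X,-W,32]])
obs={"top":[(264.4,227.2),(294,236.5),(295,145.2),(326,153.9)],
     "side":[(307,276),(322,250),(210,250.4),(229.4,225)]}
def tw(q,L):
    c,s=np.cos(q[2]),np.sin(q[2]);return np.stack([q[0]+c*L[:,0]-s*L[:,1],q[1]+s*L[:,0]+c*L[:,1],L[:,2]],1)
def res(q,ns=("top","side")):
    return np.concatenate([(proj(cams[n],tw(q,L))-np.array(obs[n])).ravel() for n in ns])
for ns in (("top","side"),("top",),("side",)):
    r=least_squares(res,[500,80,0],args=(ns,));print(ns,r.x,r.fun.round(1))
    print("handle",tw(r.x,L[:2]).mean(0))
E
python3 fit.py
```

```text
('top', 'side') [ 5.61200028e+02  1.16237238e+02 -2.86597918e-01] [-0.   0.7 -1.7  0.4 -1.9 -1.3 -1.1 -0.   0.3 -1.7  0.2  0.  -0.5 -1.5
  0.6 -2.1]
handle [446.09468824 150.16010427  65.        ]
('top',) [ 5.61162323e+02  1.13484716e+02 -2.94917396e-01] [ 0.9  0.5 -0.9  0.4 -0.4 -1.3  0.4  0.3]
handle [446.34318416 148.36401333  65.        ]
('side',) [ 5.60845377e+02  1.19539413e+02 -2.78223991e-01] [ 0.6 -0.6  0.2  1.  -0.9  0.1  0.1 -0.6]
handle [445.46000879 152.49721783  65.        ]
```

{"op": "send_rows", "data": {"plan": "43 -12 0 0 95; 43 -12 0 0 95; 43 -12 0 0 95; 43 -12 0 0 95; 43 -12 0 0 95; 43 -12 0 0 95; 43 -12 0 0 95; 0 0 0 0 95"}}

```text
t: 1.65
eef_pos: [461.5, -417.2, 214.5]
tcp_rot: [3.14, -0.0, 0.308]
ft_force: [-0.5, 0.5, -1.0]
opening: 1.001
```

{"op": "send_rows", "data": {"plan": "15 -46 0 0 40; 15 -46 0 0 40; 15 -46 0 0 40; 15 -46 0 0 40; 15 -46 0 0 40; 15 -46 0 0 40; 15 -46 0 0 40; 15 -46 0 0 40"}}

```text
t: 2.45
eef_pos: [462.9, -24.8, 212.7]
tcp_rot: [3.137, -0.002, 0.301]
ft_force: [0.2, 0.3, -0.0]
opening: 0.43
```

{"op": "send_rows", "data": {"plan": "0 0 0 -0.14 40; 0 0 0 -0.14 40; 0 0 0 -0.14 40; 0 0 0 -0.14 40; 0 0 0 -0.14 40; 0 0 0 -0.14 40; 0 0 0 -0.13 40; 0 0 0 0 40"}}

```text
t: 3.25
eef_pos: [461.5, -20.8, 214.0]
tcp_rot: [3.136, 0.003, 1.313]
ft_force: [-0.3, 0.2, 1.0]
opening: 0.415
```

{"op": "send_rows", "data": {"plan": "40 -14 0 0.03 40; 40 -14 0 0 40; 40 -14 0 0 40; 40 -14 0 0 40; 0 0 0 0 40"}}

```text
t: 3.75
eef_pos: [454.1, 151.5, 213.7]
tcp_rot: [3.133, 0.002, 1.253]
ft_force: [-0.3, -0.4, -0.8]
opening: 0.421
```

```bash
python3 - <<'E'
from cell import env, eyes, regions_of, boxes_of
import cv2,pickle
for n in ["wrist","top","side"]:
    p=eyes.read_camera(n)
    cv2.imwrite(f"pics/{n}1.png",p["image"][:,:,::-1])
    if n=="wrist":
        pickle.dump({k:v for k,v in p.items() if k!="image"},open("wrist1.pkl","wb")); print(p["extrinsics"],p["cx"],p["cy"])
E
```

```text
[[ 9.49819633e-01  3.02515557e-01  7.95424601e-02  4.77278533e+02]
 [-3.12668654e-01  9.10900479e-01  2.69255696e-01  2.28215478e+02]
 [ 8.99877176e-03 -2.80614780e-01  9.59778291e-01  3.81785339e+02]
 [ 0.00000000e+00  0.00000000e+00  0.00000000e+00  1.00000000e+00]] 324.9296766822713 243.77610904367805
```

View pics/wrist1.png

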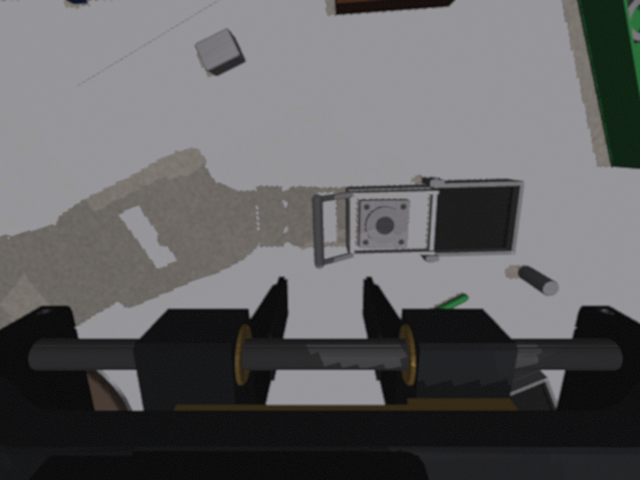

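```bash
cat > fit2.py <<'E'
from h import *
import pickle
cams=pickle.load(open('cams.pkl','rb'));cams['w']=pickle.load(open('wrist1.pkl','rb'))
L=np.array([[-120,31.5,65],[-120,-31.5,65],[89,38,32],[89,-38,32]])
obs={"top":[(264.4,227.2),(294,236.5),(295,145.2),(326,153.9)],
     "side":[(307,276),(322,250),(210,250.4),(229.4,225)],
     "w":[(317.5,197),(320,264),(522,181),(517,253.5)]}
def tw(q,L):
    c,s=np.cos(q[2]),np.sin(q[2]);return np.stack([q[0]+c*L[:,0]-s*L[:,1],q[1]+s*L[:,0]+c*L[:,1],L[:,2]],1)
def res(q,ns=("top","side")):
    return np.concatenate([(proj(cams[n],tw(q,L))-np.array(obs[n])).ravel() for n in ns])
for ns in (("top","side","w"),("w",)):
    r=least_squares(res,[500,80,0],args=(ns,));print(ns,r.x,r.fun.round(1))
    print("handle",tw(r.x,L[:2]).mean(0))
E
python3 fit2.py
```

```text
('top', 'side', 'w') [ 5.62980667e+02  1.17703547e+02 -2.88909449e-01] [-0.8 -0.2 -2.5 -0.5 -2.4 -2.1 -1.6 -0.7 -0.9 -1.1 -0.9  0.6 -1.6 -1.2
 -0.3 -1.7 -1.   2.6 -1.2  0.1  2.   0.7 -2.4 -0.1]
handle [447.95404932 151.89239228  65.        ]
('w',) [ 5.63775367e+02  1.18297665e+02 -2.89918063e-01] [-0.3  1.6 -0.6 -0.9  2.7 -0.  -1.8 -0.7]
handle [448.78329114 152.60251008  65.        ]
```

{"op": "send_rows", "data": {"plan": "-1.4 -6 0 -0.03 32; 0 0 40 0 32; 0 0 40 0 32; 0 0 20 0 32; 0 0 0 0 32"}}

```text
t: 4.4
eef_pos: [449.2, 142.0, 112.3]
tcp_rot: [3.13, 0.002, 1.276]
ft_force: [0.4, 0.1, 0.2]
opening: 0.337
```

```bash
python3 - <<'E'
from cell import env, eyes
import cv2
p=eyes.read_camera("wrist"); cv2.imwrite("pics/w2.png",p["image"][:,:,::-1])
p=eyes.read_camera("side"); a=p["image"][150:320,180:400,::-1]; cv2.imwrite("pics/s2.png",cv2.resize(a,None,fx=3.4,fy=3.4,interpolation=2))
E
```

```text
(no output)
```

View pics/w2.png

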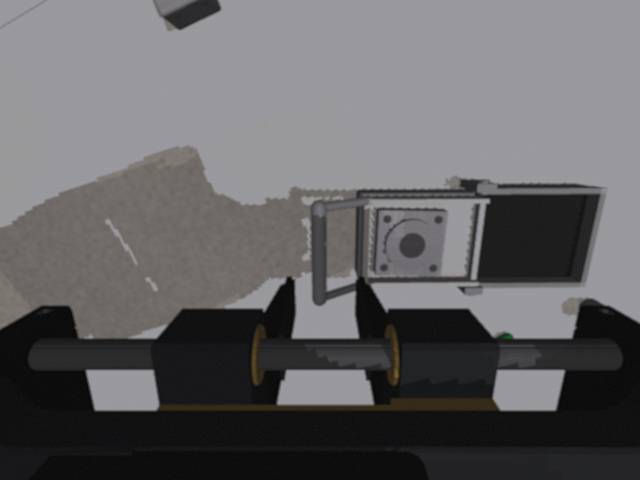

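View pics/s2.png

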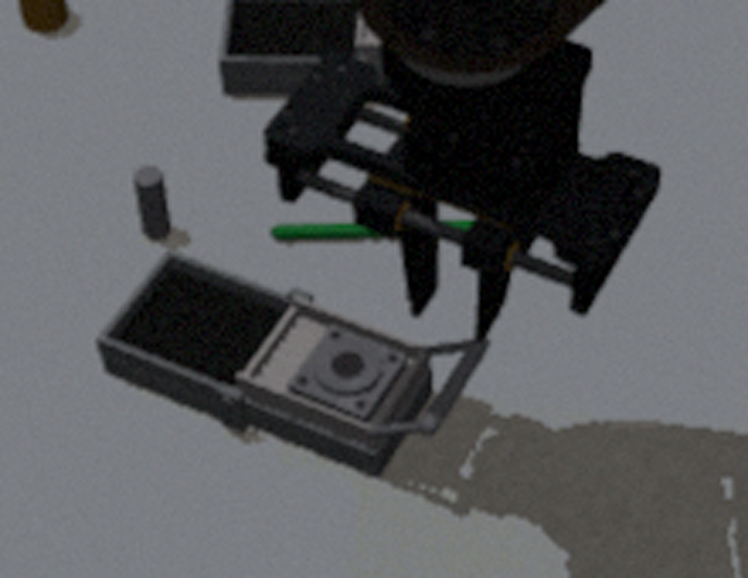

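```bash
python3 - <<'E'
from cell import env, eyes
for i in range(3):
    s=env.state(); print(s["t"],s["eef_pos"],s["tcp_rot"],s["qvel"].round(3)); eyes.read_camera("top")
E
```

```text
4.5 [450.34877672 142.56400542 114.44166884] [3.12666639e+00 1.00357291e-04 1.27658321e+00] [ 0.009 -0.024 -0.02   0.001  0.006  0.003]
4.55 [450.77656405 142.84473191 115.03148337] [ 3.12526817e+00 -6.16339218e-04  1.27681460e+00] [ 0.01  -0.013 -0.008  0.001 -0.002  0.004]
4.6 [450.98947283 143.08720517 115.33404761] [ 3.12435361e+00 -1.04786981e-03  1.27720907e+00] [ 0.008 -0.006 -0.002 -0.002 -0.004  0.002]
```

{"op": "send_rows", "data": {"plan": "7.7 -5.5 0 0 32; 0 0 0 0 32; 0 0 0 0 32"}}

```text
t: 4.95
eef_pos: [448.5, 153.3, 117.5]
tcp_rot: [3.12, -0.003, 1.278]
ft_force: [0.9, -0.2, 0.7]
opening: 0.336
```

{"op": "send_rows", "data": {"plan": "0 0 20 0 32; 0 0 20 0 32; 0 0 10 0 32; 0 0 0 0 32; 0 0 0 0 32"}}

```text
t: 5.45
eef_pos: [450.5, 154.0, 67.9]
tcp_rot: [3.117, -0.005, 1.279]
ft_force: [-0.4, -0.5, 0.8]
opening: 0.337
```

```bash
cat > look.py <<'E'
import sys
from cell import env, eyes
import cv2
n=sys.argv[1]
s=env.state();print(s["t"],s["eef_pos"].round(1),s["tcp_rot"].round(3),s["ft_force"].round(1),round(s["opening"]*95.1,1))
p=eyes.read_camera("wrist"); cv2.imwrite(f"pics/w{n}.png",p["image"][:,:,::-1])
p=eyes.read_camera("side"); a=p["image"][150:320,180:400,::-1]; cv2.imwrite(f"pics/s{n}.png",cv2.resize(a,None,fx=3.4,fy=3.4,interpolation=2))
E
python3 look.py 3
```

```text
5.45 [450.5 154.   67.9] [ 3.117 -0.005  1.279] [-0.4 -0.5  0.8] 32.1
```

View pics/w3.png

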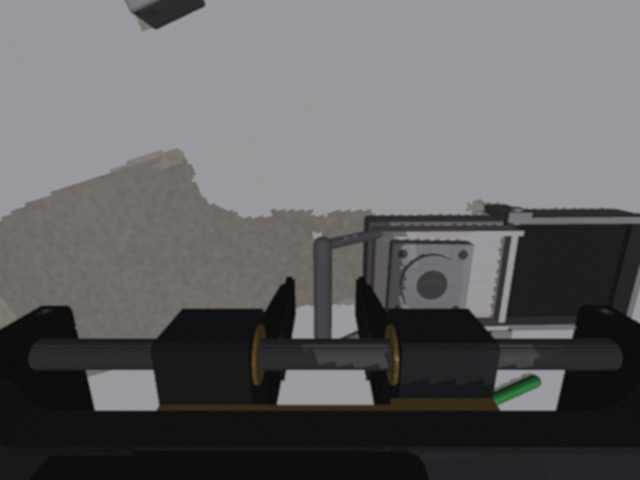

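View pics/s3.png

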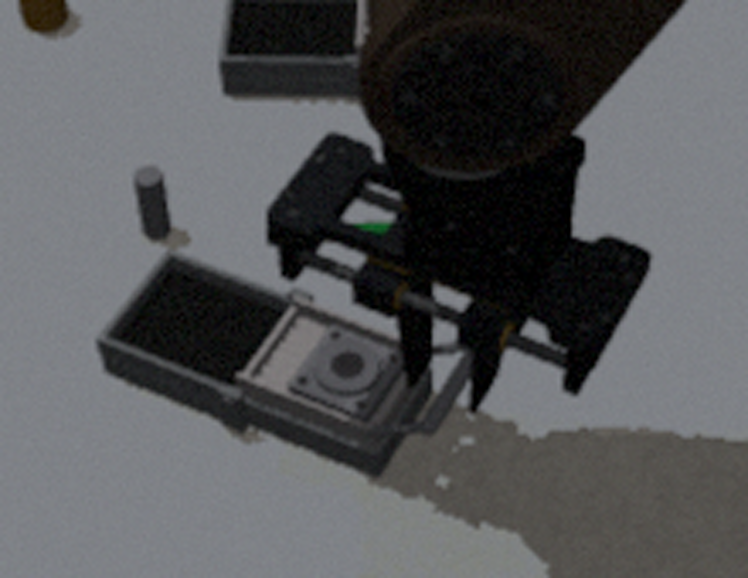

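{"op": "send_rows", "data": {"plan": "-2 -2 12 0 32; 0 0 10 0 32; 0 0 0 0 32; 0 0 0 0 32"}}

```text
t: 5.95
eef_pos: [450.0, 152.9, 47.4]
tcp_rot: [3.113, -0.007, 1.279]
ft_force: [-0.5, -1.0, 0.0]
opening: 0.335
```

Close on the handle.

{"op": "send_rows", "data": {"plan": "0 0 0 0 5; 0 0 0 0 5; 0 0 0 0 5; 0 0 0 0 5; 0 0 0 0 5; 0 0 0 0 5"}}

```text
t: 6.55
eef_pos: [449.4, 153.4, 48.3]
tcp_rot: [3.114, -0.007, 1.279]
ft_force: [0.6, -0.3, -2.1]
opening: 0.095
```

```bash
python3 look.py 4
```

```text
6.55 [449.4 153.4  48.3] [ 3.114 -0.007  1.279] [ 0.6 -0.3 -2.1] 9.1
```

View pics/w4.png

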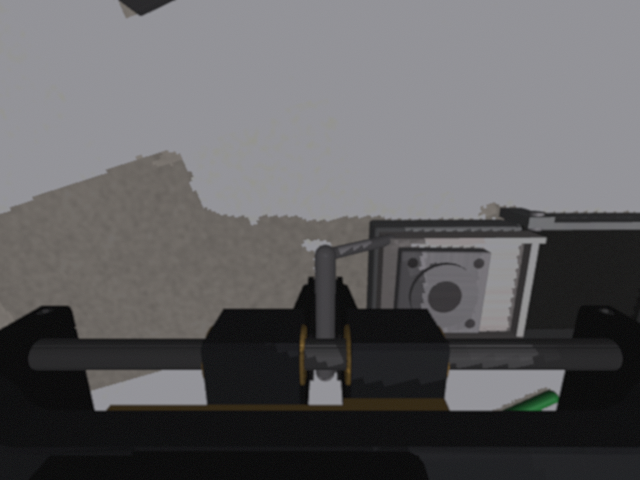

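View pics/s4.png

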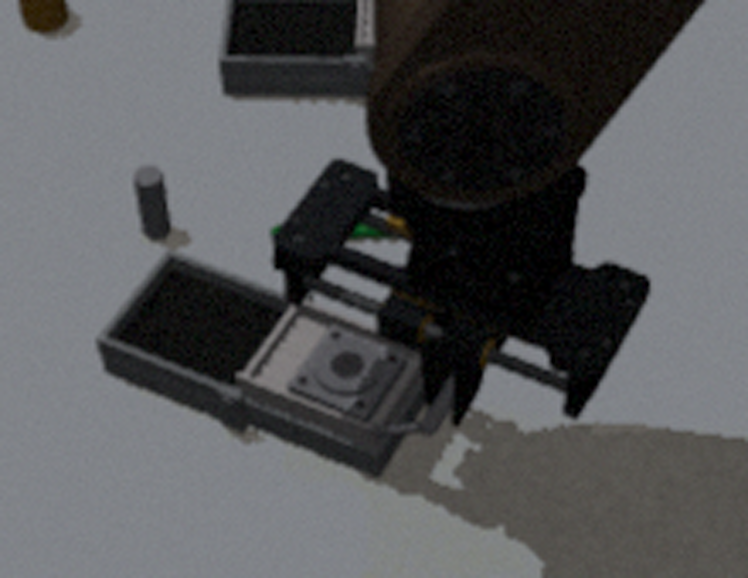

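```bash
cat > arc.py <<'E'
import sys,numpy as np
from cell import env
s0=np.array([449.4,153.4]);z0=48.3;yaw=-0.288
u=np.array([np.cos(yaw),np.sin(yaw)]);v=np.array([-u[1],u[0]])
s=env.state();e=s["eef_pos"]
a=(e[:2]-s0)@u-120; l=(e[:2]-s0)@v; b=e[2]-z0+35
r=np.hypot(a,b);phi=np.arctan2(b,a);th=np.pi-np.arctan2(35,120)-phi
print(f"t {s['t']:.2f} tray {th:.3f} r {r:.1f} lat {l:.1f} rot {s['tcp_rot'].round(3)} F {s['ft_force'].round(1)} op {s['opening']*95.1:.1f}")
if len(sys.argv)>1:
    n=int(sys.argv[1]);st=float(sys.argv[2])
    p=np.array([a,b])
    for i in range(n):
        t=th+st*(i+1);f=np.pi-np.arctan2(35,120)-t
        q=125*np.array([np.cos(f),np.sin(f)]);d=q-p;p=q
        print(f"{-l/n:.1f} {d[0]:.1f} {-d[1]:.1f} 0 5;",end=" ")
    print()
E
python3 arc.py 5 0.08
```

```text
t 6.65 tray 0.000 r 124.9 lat -0.1 rot [ 3.114 -0.007  1.279] F [-0.9  0.4 -2. ] op 8.9
0.0 3.1 -9.5 0 5; 0.0 3.9 -9.2 0 5; 0.0 4.7 -8.8 0 5; 0.0 5.3 -8.4 0 5; 0.0 6.0 -8.0 0 5;
```

{"op": "send_rows", "data": {"plan": "0 3.1 -9.5 0 5; 0 3.9 -9.2 0 5; 0 4.7 -8.8 0 5; 0 5.3 -8.4 0 5; 0 6 -8 0 5"}}

```text
t: 7.15
eef_pos: [472.9, 146.3, 96.0]
tcp_rot: [3.112, -0.008, 1.279]
ft_force: [8.7, -2.0, -14.1]
opening: 0.092
```

```bash
python3 arc.py 5 0.08; python3 look.py 5; python3 arc.py 5 .08
```

```text
t 7.15 tray 0.430 r 126.3 lat -0.1 rot [ 3.112 -0.008  1.279] F [  8.7  -2.  -14.1] op 8.8
0.0 7.8 -6.4 0 5; 0.0 7.4 -6.7 0 5; 0.0 7.9 -6.1 0 5; 0.0 8.4 -5.5 0 5; 0.0 8.8 -4.8 0 5; 
7.15 [472.9 146.3  96. ] [ 3.112 -0.008  1.279] [  8.7  -2.  -14.1] 8.8
t 7.25 tray 0.435 r 126.3 lat -0.1 rot [ 3.111 -0.008  1.279] F [ 3.   0.5 -5.2] op 9.2
0.0 7.8 -6.4 0 5; 0.0 7.4 -6.7 0 5; 0.0 7.9 -6.1 0 5; 0.0 8.4 -5.4 0 5; 0.0 8.8 -4.7 0 5;
```

View pics/s5.png

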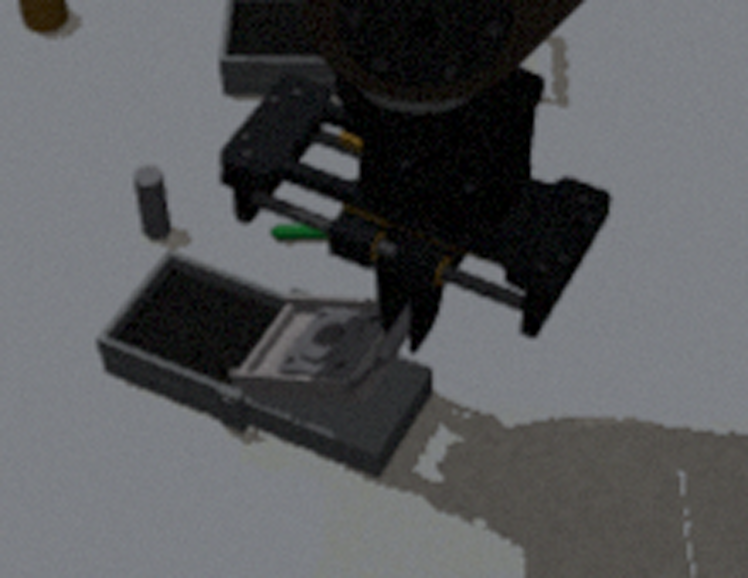

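Tray is rising with the plate in it, grip intact. Continue.

{"op": "send_rows", "data": {"plan": "0 7.6 -6.4 0 5; 0 7.4 -6.7 0 5; 0 7.9 -6.1 0 5; 0 8.4 -5.4 0 5; 0 8.8 -4.7 0 5"}}

```text
t: 7.75
eef_pos: [509.5, 135.2, 128.3]
tcp_rot: [3.119, -0.008, 1.278]
ft_force: [2.1, 3.4, -9.0]
opening: 0.099
```

```bash
python3 arc.py 6 0.07
```

```text
t 7.75 tray 0.826 r 128.4 lat -0.4 rot [ 3.119 -0.008  1.278] F [ 2.1  3.4 -9. ] op 9.4
0.1 9.5 -0.5 0 5; 0.1 8.2 -3.0 0 5; 0.1 8.4 -2.5 0 5; 0.1 8.5 -1.9 0 5; 0.1 8.7 -1.3 0 5; 0.1 8.7 -0.7 0 5;
```

{"op": "send_rows", "data": {"plan": "0 9 -2.5 0 5; 0 8.2 -3 0 5; 0 8.4 -2.5 0 5; 0 8.5 -1.7 0 5; 0 8.7 -1 0 5; 0 8.7 -0.3 0 5"}}

```text
t: 8.35
eef_pos: [560.4, 119.7, 143.5]
tcp_rot: [3.124, -0.007, 1.278]
ft_force: [-3.0, 4.1, 0.4]
opening: 0.098
```

```bash
python3 arc.py 6 0.06; python3 look.py 6;python3 arc.py 6 0.06
```

```text
t 8.35 tray 1.256 r 130.2 lat -0.7 rot [ 3.124 -0.007  1.278] F [-3.   4.1  0.4] op 9.3
0.1 7.7 5.2 0 5; 0.1 7.5 0.4 0 5; 0.1 7.4 0.9 0 5; 0.1 7.4 1.3 0 5; 0.1 7.3 1.8 0 5; 0.1 7.2 2.2 0 5; 
8.35 [560.4 119.7 143.5] [ 3.124 -0.007  1.278] [-3.   4.1  0.4] 9.3
t 8.45 tray 1.264 r 130.3 lat -0.7 rot [ 3.122 -0.008  1.277] F [0.7 2.  5. ] op 9.2
0.1 7.6 5.3 0 5; 0.1 7.5 0.5 0 5; 0.1 7.4 1.0 0 5; 0.1 7.4 1.4 0 5; 0.1 7.3 1.8 0 5; 0.1 7.1 2.3 0 5;
```

View pics/s6.png

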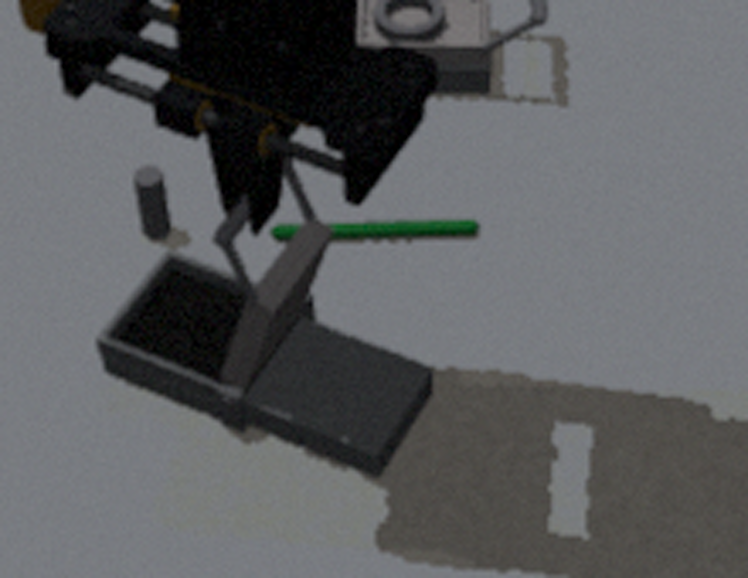

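View pics/w6.png

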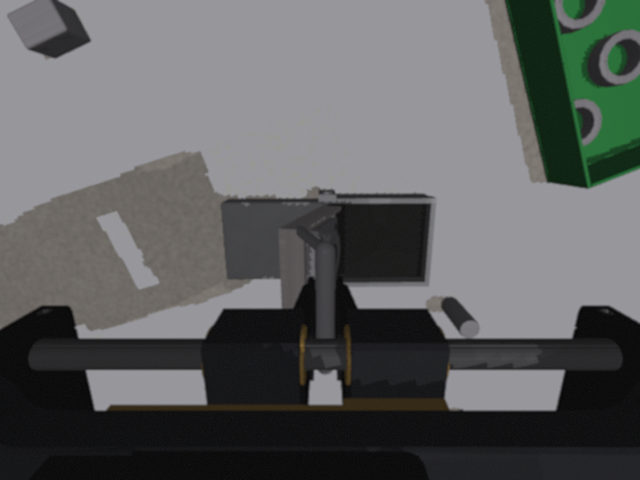

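{"op": "send_rows", "data": {"plan": "0 7.6 1.5 0 5; 0 7.5 1.5 0 5; 0 7.4 1.7 0 5; 0 7.4 2 0 5; 0 7.3 2.2 0 5; 0 7.2 2.6 0 5"}}

```text
t: 9.05
eef_pos: [606.0, 105.6, 134.4]
tcp_rot: [3.12, -0.007, 1.278]
ft_force: [-2.1, 1.9, 3.9]
opening: 0.095
```

```bash
python3 arc.py 6 0.05; python3 look.py 7; python3 arc.py 6 0.05
```

```text
t 9.05 tray 1.634 r 128.7 lat -1.4 rot [ 3.12  -0.007  1.278] F [-2.1  1.9  3.9] op 9.1
0.2 4.5 5.8 0 5; 0.2 5.7 2.6 0 5; 0.2 5.6 2.8 0 5; 0.2 5.4 3.1 0 5; 0.2 5.3 3.4 0 5; 0.2 5.1 3.6 0 5; 
9.05 [606.  105.6 134.4] [ 3.12  -0.007  1.278] [-2.1  1.9  3.9] 9.1
t 9.15 tray 1.640 r 128.8 lat -1.4 rot [ 3.119 -0.008  1.278] F [ 1.2 -0.2  1.8] op 8.6
0.2 4.5 5.9 0 5; 0.2 5.7 2.6 0 5; 0.2 5.6 2.9 0 5; 0.2 5.4 3.1 0 5; 0.2 5.2 3.4 0 5; 0.2 5.1 3.7 0 5;
```

View pics/s7.png

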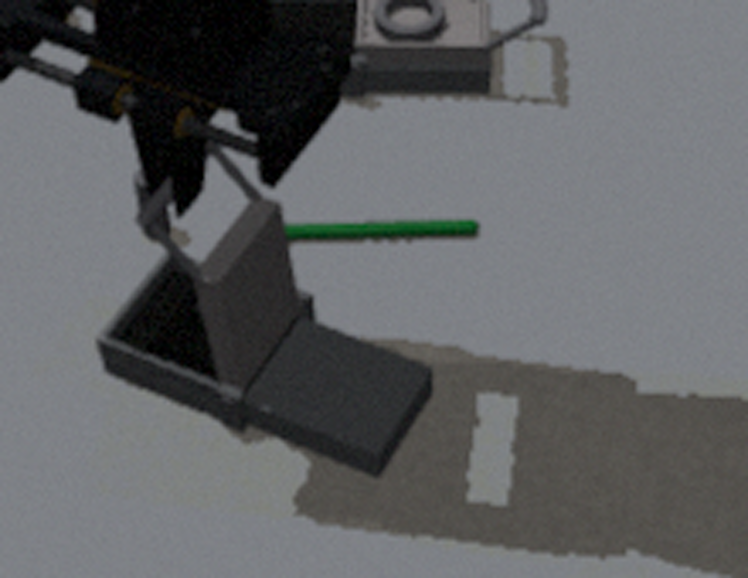

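View pics/w7.png

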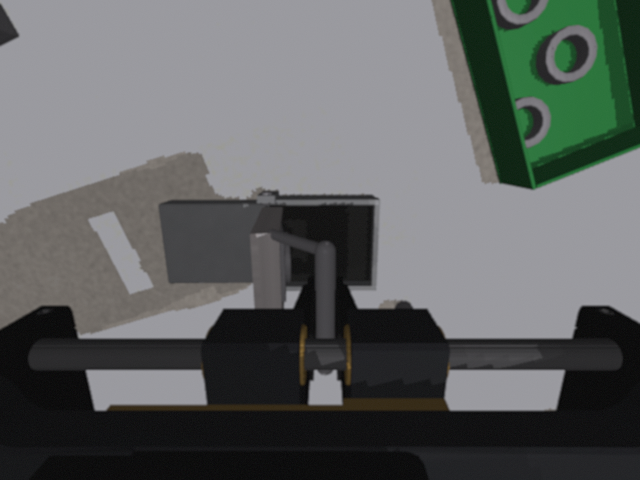

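{"op": "send_rows", "data": {"plan": "0.2 5.5 3.2 0 5; 0.2 5.6 3.2 0 5; 0.2 5.6 3.3 0 5; 0.2 5.4 3.5 0 5; 0.2 5.3 3.7 0 5; 0 5.1 3.9 0 5"}}

```text
t: 9.75
eef_pos: [639.6, 95.4, 112.9]
tcp_rot: [3.12, -0.005, 1.278]
ft_force: [-2.5, 0.8, 2.5]
opening: 0.095
```

```bash
python3 arc.py 4 0.03; python3 look.py 8; python3 arc.py 4 0.03
```

```text
t 9.75 tray 1.957 r 127.0 lat -1.6 rot [ 3.12  -0.005  1.278] F [-2.5  0.8  2.5] op 9.0
0.4 1.6 4.0 0 5; 0.4 2.8 2.5 0 5; 0.4 2.8 2.5 0 5; 0.4 2.7 2.6 0 5; 
9.75 [639.6  95.4 112.9] [ 3.12  -0.005  1.278] [-2.5  0.8  2.5] 9.0
t 9.85 tray 1.961 r 127.1 lat -1.6 rot [ 3.12  -0.006  1.278] F [ 0.  -0.9 -1.4] op 9.1
0.4 1.6 4.0 0 5; 0.4 2.8 2.5 0 5; 0.4 2.7 2.6 0 5; 0.4 2.7 2.6 0 5;
```

View pics/s8.png

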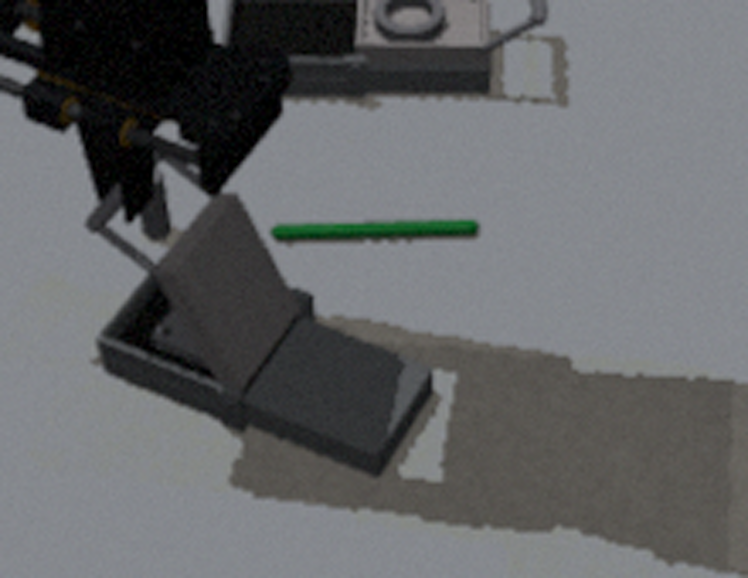

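View pics/w8.png

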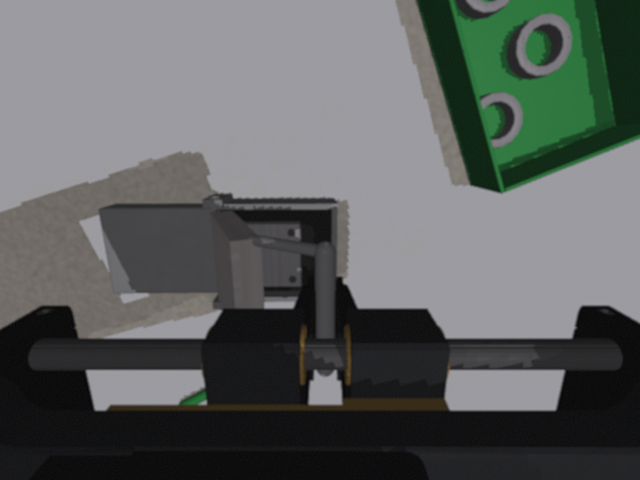

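{"op": "send_rows", "data": {"plan": "0 0 0 0 5; 0 0 0 0 5; 0 0 0 0 5"}}

```text
t: 10.15
eef_pos: [640.2, 95.1, 112.5]
tcp_rot: [3.119, -0.006, 1.278]
ft_force: [-0.5, -1.6, -0.2]
opening: 0.096
```

```bash
python3 look.py 9; python3 arc.py 6 -0.08; python3 -c "
import cv2
a=cv2.imread('pics/w9.png')[180:320,90:370];cv2.imwrite('pics/w9c.png',cv2.resize(a,None,fx=2.8,fy=2.8,interpolation=2))"
```

```text
10.15 [640.2  95.1 112.5] [ 3.119 -0.006  1.278] [-0.5 -1.6 -0.2] 9.1
t 10.25 tray 1.962 r 127.1 lat -1.7 rot [ 3.119 -0.006  1.278] F [ 0.3 -2.3 -0.7] op 9.1
0.3 -9.4 -4.3 0 5; 0.3 -8.5 -5.3 0 5; 0.3 -8.9 -4.6 0 5; 0.3 -9.2 -3.9 0 5; 0.3 -9.5 -3.1 0 5; 0.3 -9.7 -2.3 0 5;
```

View pics/w9c.png

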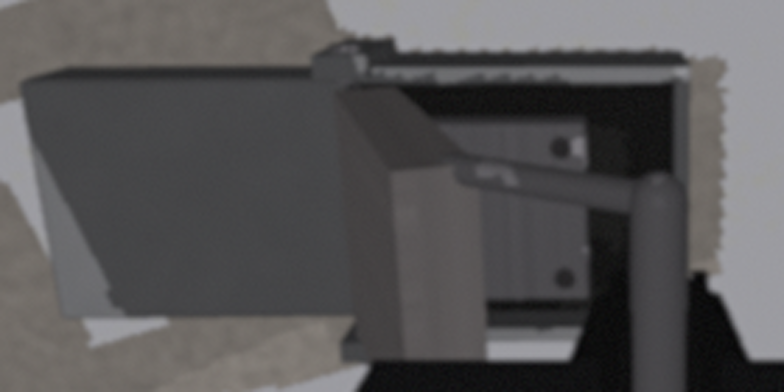

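View pics/s9.png

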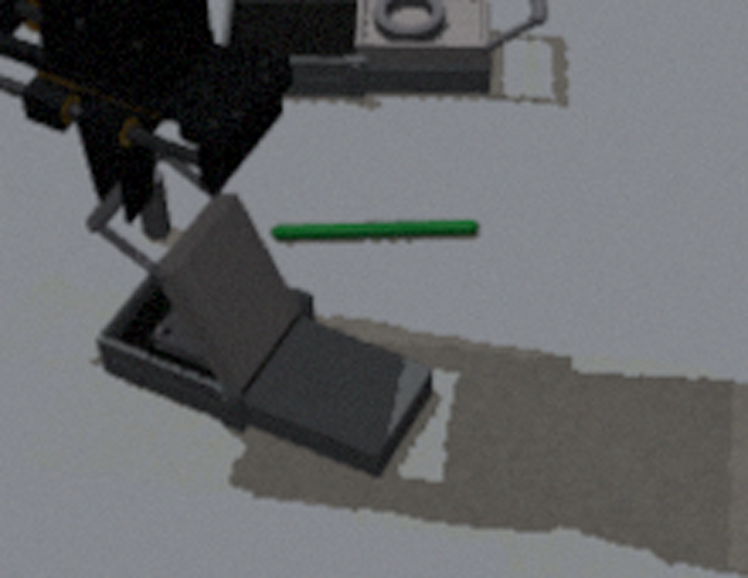

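{"op": "send_rows", "data": {"plan": "0 -8 -5.4 0 5; 0 -8.5 -5 0 5; 0 -8.9 -4.5 0 5; 0 -9.2 -3.7 0 5; 0 -9.5 -3 0 5; 0 -9.7 -2.1 0 5"}}

```text
t: 10.85
eef_pos: [589.5, 110.5, 140.0]
tcp_rot: [3.104, -0.009, 1.278]
ft_force: [3.8, -3.5, 3.2]
opening: 0.096
```

```bash
python3 look.py 10; python3 arc.py 6 -0.08
```

```text
10.85 [589.5 110.5 140. ] [ 3.104 -0.009  1.278] [ 3.8 -3.5  3.2] 9.2
t 10.95 tray 1.486 r 129.5 lat -1.3 rot [ 3.105 -0.008  1.279] F [ 1.2 -3.1  7. ] op 9.2
0.2 -10.8 2.8 0 5; 0.2 -10.0 -0.8 0 5; 0.2 -10.0 0.0 0 5; 0.2 -10.0 0.8 0 5; 0.2 -9.9 1.6 0 5; 0.2 -9.7 2.4 0 5;
```

View pics/w10.png

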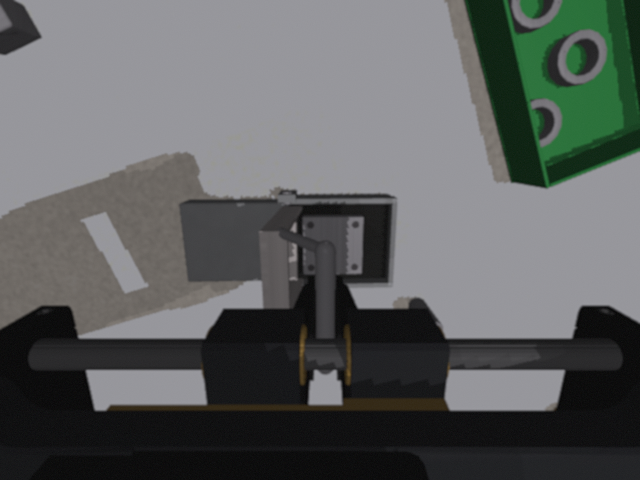

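Plate lies flat in the bed, tray empty. Continue down along the arc.

{"op": "send_rows", "data": {"plan": "0 -10.3 -0.5 0 5; 0 -10 0 0 5; 0 -10 0.7 0 5; 0 -10 1.4 0 5; 0 -9.9 2.1 0 5; 0 -9.7 2.9 0 5"}}

```text
t: 11.55
eef_pos: [530.1, 129.0, 135.8]
tcp_rot: [3.096, -0.012, 1.28]
ft_force: [2.6, -3.4, 0.3]
opening: 0.095
```

```bash
python3 arc.py 6 -0.08
```

```text
t 11.55 tray 1.004 r 127.6 lat -0.5 rot [ 3.096 -0.012  1.28 ] F [ 2.6 -3.4  0.3] op 9.1
0.1 -8.8 5.6 0 5; 0.1 -9.2 3.9 0 5; 0.1 -8.9 4.6 0 5; 0.1 -8.5 5.3 0 5; 0.1 -8.0 6.0 0 5; 0.1 -7.5 6.6 0 5;
```

{"op": "send_rows", "data": {"plan": "0 -9 4 0 5; 0 -9.2 4.1 0 5; 0 -8.9 4.8 0 5; 0 -8.5 5.4 0 5; 0 -8 6.2 0 5; 0 -7.5 6.8 0 5"}}

```text
t: 12.15
eef_pos: [477.0, 145.4, 100.6]
tcp_rot: [3.097, -0.012, 1.28]
ft_force: [3.4, -1.3, 0.5]
opening: 0.095
```

```bash
python3 arc.py 6 -0.08
```

```text
t 12.15 tray 0.479 r 126.3 lat 0.2 rot [ 3.097 -0.012  1.28 ] F [ 3.4 -1.3  0.5] op 9.1
-0.0 -5.7 8.4 0 5; -0.0 -6.0 8.0 0 5; -0.0 -5.3 8.5 0 5; -0.0 -4.6 8.9 0 5; -0.0 -3.9 9.2 0 5; -0.0 -3.2 9.5 0 5;
```

{"op": "send_rows", "data": {"plan": "0 -6 8 0 5; 0 -6 8 0 5; 0 -5.3 8.5 0 5; 0 -4.6 8.9 0 5; 0 -3.9 8 0 5; 0 -2 5 0 5; 0 0 0 0 5"}}

```text
t: 12.85
eef_pos: [450.1, 154.6, 48.6]
tcp_rot: [3.096, -0.013, 1.28]
ft_force: [0.1, -0.9, 10.3]
opening: 0.097
```

```bash
python3 look.py 11; python3 arc.py 2 -0.02
```

```text
12.85 [450.1 154.6  48.6] [ 3.096 -0.013  1.28 ] [ 0.1 -0.9 10.3] 9.2
t 12.95 tray 0.003 r 124.8 lat 1.4 rot [ 3.096 -0.013  1.28 ] F [0.5 0.1 5.8] op 9.0
-0.7 -0.9 2.3 0 5; -0.7 -0.6 2.4 0 5;
```

View pics/s11.png

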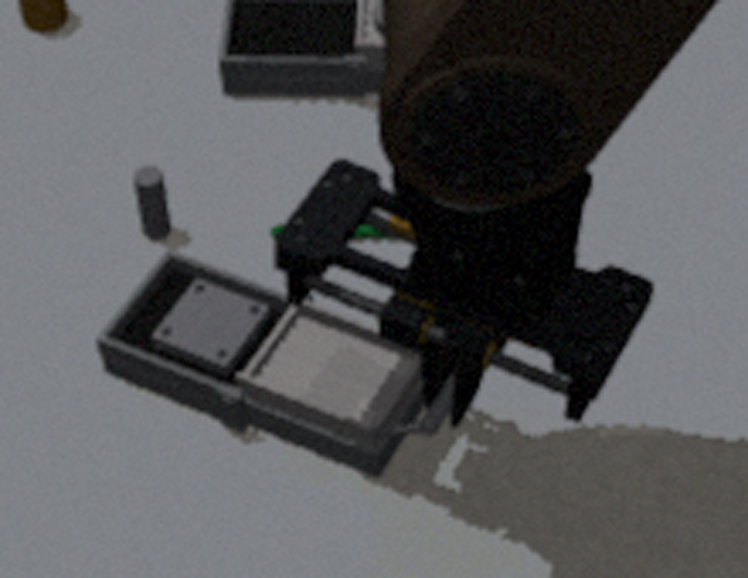

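{"op": "send_rows", "data": {"plan": "0 0 0 0 30; 0 0 0 0 30; 0 0 0 0 30; 0 0 0 0 30"}}

```text
t: 13.35
eef_pos: [448.2, 154.7, 46.9]
tcp_rot: [3.1, -0.011, 1.28]
ft_force: [-0.1, -0.4, 0.1]
opening: 0.303
```

{"op": "send_rows", "data": {"plan": "0 0 -10 0 30; 0 0 -20 0 30; 0 0 -30 0 30; 0 0 -30 0 30; 0 0 -30 0 30; 0 0 0 0 30; 0 0 0 0 30"}}

```text
t: 14.05
eef_pos: [441.3, 154.7, 173.7]
tcp_rot: [3.102, -0.011, 1.28]
ft_force: [0.0, 0.3, -0.4]
opening: 0.313
```

```bash
python3 look.py 12; python3 -c "
import cv2
from cell import eyes
p=eyes.read_camera('top');cv2.imwrite('pics/t12.png',p['image'][:,:,::-1])"
```

```text
14.05 [441.3 154.7 173.7] [ 3.102 -0.011  1.28 ] [ 0.   0.3 -0.4] 29.8
```

View pics/s12.png

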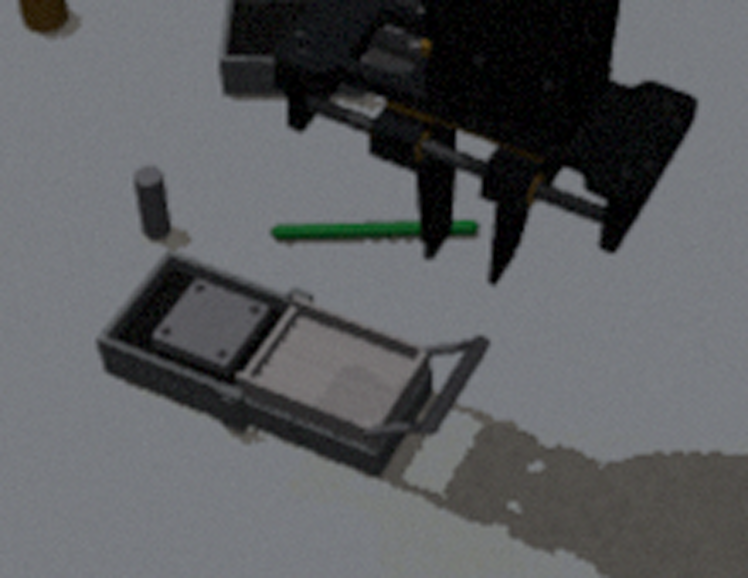

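View pics/w12.png

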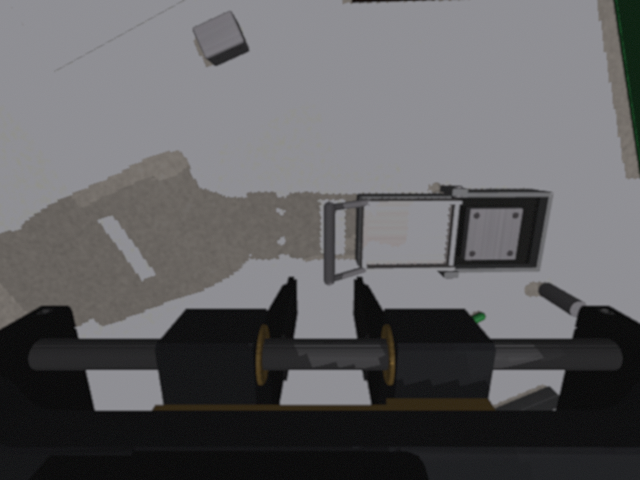

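```bash
python3 -c "
from cell import job_done,env
s=env.state();print(s['t'],s['qvel'].round(3));print(job_done())"
```

```text
14.2 [-0.     0.012  0.001 -0.001  0.     0.001]
the job is handed in; nothing more can be done
None
```

The job is handed in at 14.2 s, well inside the 51 s limit. I gripped the bar handle of the tray with the square plate and swung it to about 1.96 rad. The plate tumbled onto the bed, and I swung the empty tray back down flat. I then opened the fingers and raised the gripper straight up.

**Plate:** In the last wrist and side pictures it lies boss down in the bed, flat face up. I judged by eye that it sits about 34 mm beyond the hinge, near the middle across the bed. I did not measure its angle or height.

**Tray:** It looks flat in the pictures. From the gripper's position its angle was about 0.00 rad just before I let go.

**Robot:** The fingers were clear of everything, with wrist force near 0. The fingers only held the handle and stayed clear of the plate in every picture, but contact force on the plate is not something I could read.

**Ring:** The arm never went near its tray. It showed in place in its tray midway through the swing, but I did not measure it at the end.

**Disagreements:** The handle slid up to about 5 mm in the fingers during the swing. The tool also ended up leaning about 0.04 rad. Neither seemed to affect the result.

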